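# Feed the oak bench dog down the boring jig's chute

### The arm

A 6-joint arm with a two-finger parallel gripper is mounted at the origin on the work surface. World frame = base frame: x ahead of the robot, y to its left, z up, the work surface at z = 0. Lengths are in m, angles in rad, forces in N, time in s.
With the tool pointing down it reaches from about 0.15 to 0.775 m from the base axis. Payload 6.1 kg.
Tool frame: the origin (TCP) lies at the very end of the fingers, on their centre line; the grasp point (between the pads) lies behind it (r.pinch_z is the z of the grasp point in the tool frame, in m); z points along the fingers, x is the direction in which the jaws open and shut, and the axes are right-handed (so a half turn about z gives the same grasp; the last joint's range is limited). The gripper opens to 85 mm and grips with 20 to 120 N. Pads are 22 mm wide; open, the fingers measure 114 mm over their backs; the gripper's body (76 mm by 85 mm) begins 54 mm behind the grasp point. The pads swing forward as they close: fully open they stand 13 mm farther back than shut.
Start: joints at [1.194, 0.126, -0.04, 1.405, 0, 1.571], TCP at [0.193, 0.488, 0.231] pointing down, gripper open.
Joint ranges: [-2.72, 2.72], [-0.95, 1.95], [-1.27, 1.35], [-1.78, 2.02], [-1.46, 1.47], [-3.14, 3.14]. Speed limits (rad/s): [2.39, 2.39, 3.01, 3.14, 3.14, 3.14].

### API

Orientations are given as a unit quaternion [w, x, y, z].
In Python, from rig import status, vision, workorder, r gives the robot as it stands.
- The arm moves only by the tool servo_tool, never from a script. Its argument "motion" is a list of rows, each a list of 6 numbers: the shift along the world's x, y, z in mm, then the turn, a rotation vector about the world's x, y, z in rad. A call has 1 to 10 rows; each row shifts and turns the commanded pose from where the row before left it; what a row does not reach is not made up. A row lasts 1/12 s, in which the tool goes at most 41.7 mm and 7.16 degrees, less where a joint would pass 70% of its speed; a pose out of reach is approached as far as the arm can. A call with a gripper value outside its range is refused whole. "claw" is the opening, from 0 (shut) to 1 (fully open), set as the call begins (left out, the last holds). The fingers move at their own pace and stop on an object; "grip_force" is the grip in N (left out, the last holds). Time passes only in rows, so rows that do not move let the fingers close. It gives the time, the measured TCP pose, the force and the opening at its end, in the units of the state.
- status.sense(): the state, without advancing time (a new reading comes with each control period).
- vision.capture(name): name is "scene" or "top" or "wrist"; returns a dict with "pixels" (384x512x3 uint8, red, green, blue), "z_map" (384x512 float32, m along the optical axis (not along the pixel's ray), 0 where there is no reading), "mtx" (3x3 intrinsics, pixels), "eye" and "attitude" of the camera in the world. Camera axes: x right, y up, looking along -z (the intrinsics and any distortion apply to the point x, -y, -z); pixel columns grow to the right and rows downward; lengths in m; the calibration is good to about 2 mm. A picture is of the moment at which its call begins.
- workorder.job_done(): hands the job in, once; it reports no verdict.
The state is a dict: "time_s": time; "joints": joint angles; "joint_velocities": joint speeds; "joint_efforts": joint torques, N m; "position": TCP position; "tool_rot": TCP orientation; "force": force on the tool from outside, world axes, zero at the start; "ft_torque": the same for the moment, N m; "finger_gap": finger opening in m.
Only numpy, scipy, OpenCV 4.12 (cv2) and the standard library are available. Lean on these libraries where they do the work, as an engineer would, in place of code of your own. Each camera call takes 0.05 s, during which the arm holds its last target.

### The job

Feed the pale oak bench dog to the boring jig: let it go in the wide open bay at the top of the chute with its narrow shank pointing downhill, so that it slides under the clear cover by itself and stops with the shank fully home in the narrow slot. Leave the dark walnut dog where it lies.

Things in the scene. Friction and masses are not known exactly. Their poses are not given: they have to be found in the camera images.
- oak_dog: Loose T-shaped bench dog of pale oak, lying flat: 80 mm long, 24 mm thick, 45 g. Shank 26 mm wide with a half-round end, head 50 mm wide. Origin: centre of the underside, mid-length; grip here, across the shank (along y). x runs from head to free shank end (head x = -40 to -24 mm, shank -24 to +40 mm), z up. A headless oak offcut is not it.
- walnut_dog: A bench dog of the same shape, size and axes, in dark brown walnut, lying on the bench. It stays where it is.
- chute: Fixed wooden chute, 250 x 170 mm, 180 mm high. Origin on the bench under its middle; x is level and points downhill, y across, z up. Slippery grey metal floor falls 30 degrees: z = 96 mm - 0.577 x. From its upper edge (x = -106 mm) down the slope: open bay 140 mm wide, walls 26 mm high (0 to 75 mm); funnel, walls 38 mm (to 170 mm); slot 36 mm wide (to 245 mm).
- chute_bay (a point): Point on the metal floor in the open bay (x = -56, y = 0, z = 128 mm in the chute's frame, same axes): the place for the middle of the dog when letting go. A dog held level here, x downhill, touches the slope with its head's lower edge when its underside is 23 mm above this point; let go just above that, it tips onto the slope and slides down within 1 s.
- chute_seat (a point): Point on the metal floor (x = 51, y = 0, z = 67 mm in the chute's frame, same axes) where the dog's origin comes to rest when it slid shank first: shank in the slot, head against the funnel. Head first it stops some 60 mm higher, crosswise it jams in the funnel. A clear cover 38 mm above the floor, from 144 mm down the slope on, bars the way from above.
Mind the look-alikes: they are no part of the job. What is shaped like the oak_dog but orange or yellow is not meant.

How it is judged:
By the outcome, as a careful person would: the job done as asked, in the order asked, and still so for the second after the job is handed in, with the robot touching nothing.
It also fails if it takes over 43 s, if anything falls off the work surface, if the arm or the gripper's body presses on something with over 40 N, if the wrist force passes 120 N, or if a joint passes its speed limit or range.

## Working session

There is one attempt and no reset: what is moved stays moved. The work goes in short steps, Python scripts to look and compute and a tool call to move; the robot and the scene stay as the last step left them, time stands still between calls to the robot, and variables do not carry over. Pictures are saved under pics/ and viewed, and the job is handed in when it is done.

Besides the shell and the picture viewer there is one more tool, called after "Call:" as name([rows], argument=value, ...), one row to a line, values as JSON. servo_tool: Moves the arm, as the interface text tells. Its arguments: {"type":"object","properties":{"motion":{"type":"array"},"claw":{"type":"number"},"grip_force":{"type":"number"}},"required":["motion"]}

```bash
ls; mkdir -p pics; python3 - <<'E'
from rig import status, vision, workorder, r
import cv2,numpy as np,pickle
s=status.sense(); print({k:np.round(v,3) for k,v in s.items()}); print(r.pinch_z)
d={}
for n in ["scene","top","wrist"]:
    c=vision.capture(n); d[n]=c; cv2.imwrite(f"pics/{n}0.png",c["pixels"][:,:,::-1]); print(n,c["mtx"],c["eye"],c["attitude"],[k for k in c])
pickle.dump(d,open("d0.pkl","wb"))
E
```

```text
pics
{'time_s': np.float64(0.0), 'joints': array([ 1.194,  0.126, -0.041,  1.405, -0.   ,  1.571]), 'joint_velocities': array([ 0.001, -0.001,  0.001,  0.   , -0.001,  0.001]), 'joint_efforts': array([-0.0000e+00, -4.3592e+01,  3.5293e+01,  1.7000e-02, -0.0000e+00,
        0.0000e+00]), 'position': array([0.193, 0.488, 0.231]), 'tool_rot': array([ 0.   ,  0.827,  0.562, -0.001]), 'force': array([-0.025, -0.103, -0.135]), 'ft_torque': array([ 0.013,  0.03 , -0.037]), 'finger_gap': np.float64(0.085)}
-0.0187
scene [[385.9247032    0.         251.37590874]
 [  0.         385.9247032  185.06258331]
 [  0.           0.           1.        ]] [0.90378233 0.18267381 0.83833237] [0.47881666 0.13710481 0.24390183 0.83213507] ['pixels', 'z_map', 'mtx', 'eye', 'attitude']
top [[357.84982517   0.         247.59039273]
 [  0.         357.84982517 197.39781476]
 [  0.           0.           1.        ]] [ 0.38788513 -0.02826815  0.93325803] [-0.69588052 -0.04194469  0.03653577  0.71600006] ['pixels', 'z_map', 'mtx', 'eye', 'attitude']
wrist [[317.11362163   0.         250.14193861]
 [  0.         317.11362163 192.65262927]
 [  0.           0.           1.        ]] [0.1240483  0.51740197 0.37343477] [ 0.81747784 -0.12425019 -0.08376497  0.55612526] ['pixels', 'z_map', 'mtx', 'eye', 'attitude']
```

View pics/top0.png

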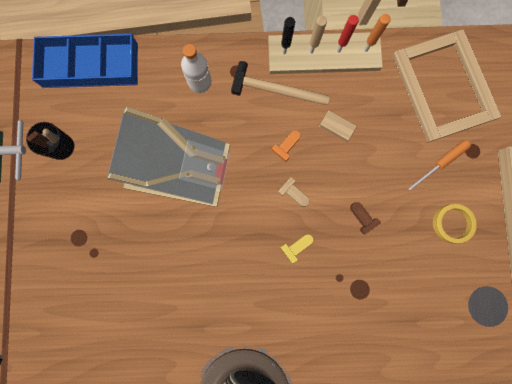

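View pics/scene0.png

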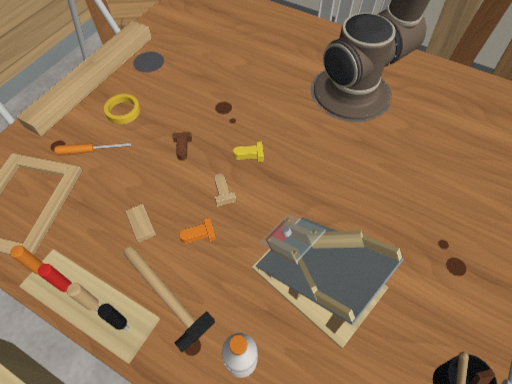

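View pics/wrist0.png

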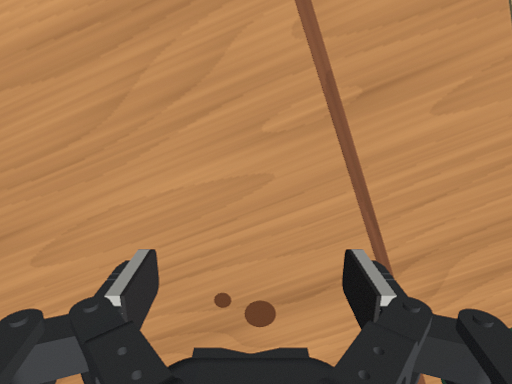

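```bash
cat > h.py <<'E'
import numpy as np,cv2,pickle
from scipy.spatial.transform import Rotation as R
def rot(c): q=c["attitude"]; return R.from_quat([q[1],q[2],q[3],q[0]])
def ray(c,uv):
    uv=np.atleast_2d(uv).astype(float);K=c["mtx"]
    d=np.c_[(uv[:,0]-K[0,2])/K[0,0],-(uv[:,1]-K[1,2])/K[1,1],-np.ones(len(uv))]
    return np.array(c["eye"]),rot(c).apply(d)
def onz(c,uv,z):
    e,d=ray(c,uv); return e+d*((z-e[2])/d[:,2])[:,None]
def bydepth(c,uv):
    e,d=ray(c,uv); uv=np.atleast_2d(uv).astype(int); return e+d*c["z_map"][uv[:,1],uv[:,0]][:,None]
def tri(c1,p1,c2,p2):
    e1,d1=ray(c1,p1);e2,d2=ray(c2,p2);d1=d1[0];d2=d2[0]
    t=np.linalg.lstsq(np.c_[d1,-d2],e2-e1,rcond=None)[0]
    a=e1+t[0]*d1;b=e2+t[1]*d2; return (a+b)/2,np.linalg.norm(a-b)
def proj(c,P):
    p=rot(c).inv().apply(np.atleast_2d(P)-c["eye"]);K=c["mtx"]
    return np.c_[K[0,0]*p[:,0]/-p[:,2]+K[0,2],-K[1,1]*p[:,1]/-p[:,2]+K[1,2]]
E
python3 - <<'E'
from h import *
d=pickle.load(open("d0.pkl","rb"))
for n,(x0,y0,x1,y1),nm in [("top",(100,100,240,210),"topchute"),("scene",(245,210,410,350),"scchute"),("top",(265,115,395,270),"topdog"),("scene",(115,120,275,250),"scdog")]:
    im=d[n]["pixels"][y0:y1,x0:x1,::-1]; cv2.imwrite(f"pics/{nm}.png",cv2.resize(im,None,fx=4,fy=4,interpolation=cv2.INTER_CUBIC)[:600,:800])
for n,p in [("top",(294,192)),("scene",(224,190))]:
    hsv=cv2.cvtColor(d[n]["pixels"],cv2.COLOR_RGB2HSV); u,v=p
    print(n,hsv[v-12:v+13:3,u].tolist(), hsv[v-20,u-20],d[n]["pixels"][v,u])
E
```

```text
top [[17, 93, 201], [13, 132, 147], [15, 99, 181], [16, 91, 198], [17, 89, 200], [17, 87, 205], [17, 89, 195], [14, 124, 177], [14, 127, 177]] [ 13 136 165] [200 169 130]
scene [[20, 86, 189], [18, 98, 183], [17, 94, 187], [18, 94, 193], [18, 95, 187], [18, 94, 176], [18, 96, 186], [18, 94, 185], [17, 99, 173]] [ 13 144 150] [187 160 117]
```

View pics/topchute.png

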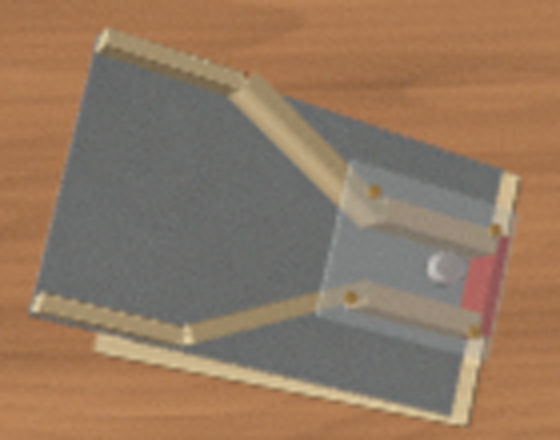

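View pics/scchute.png

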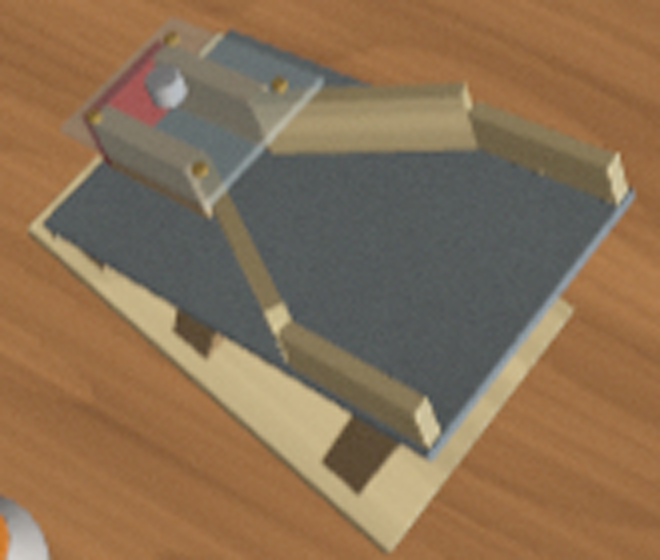

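View pics/topdog.png

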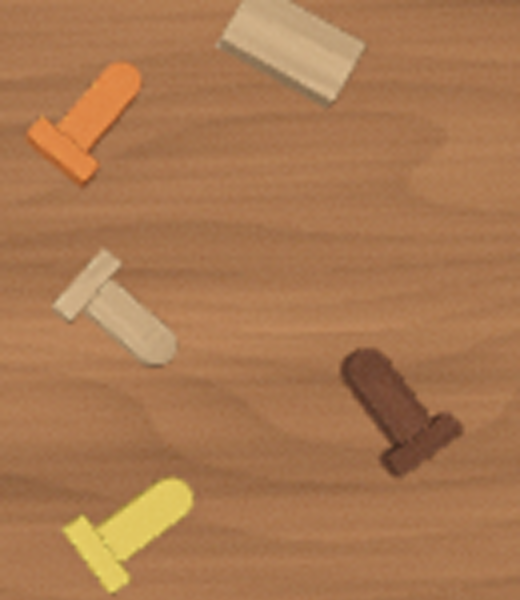

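View pics/scdog.png

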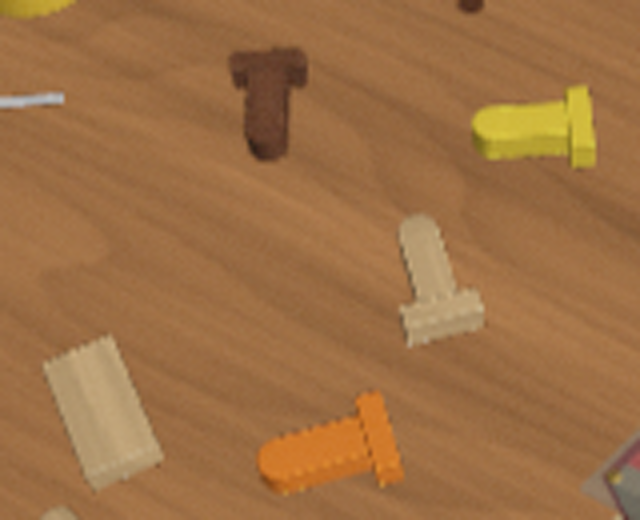

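```bash
python3 - <<'E'
from h import *
d=pickle.load(open("d0.pkl","rb"));T=d["top"];S=d["scene"]
def top(u,v): return (265+u/4-.375,115+v/4-.375)
def sc(u,v): return (115+u/4-.375,120+v/4-.375)
for n,a,b in [("headA outer",(103,249),(409,320)),("tip",(170,358),(417,214)),("headcornerB",(53,306),(484,302))]:
    pass
# head corners: world check
for u,v in [(103,249),(121,262),(70,321),(53,306),(170,358)]:
    print("top@24",(u,v),onz(T,top(u,v),0.024).round(4)[0],bydepth(T,np.round(top(u,v))).round(3)[0])
for u,v in [(401,311),(477,290),(484,303),(408,327),(409,345),(484,324),(417,214)]:
    print("sc@24",(u,v),onz(S,sc(u,v),0.024).round(4)[0],bydepth(S,np.round(sc(u,v))).round(3)[0])
# mask
for n,(x0,y0,x1,y1) in [("top",(270,170,315,215)),("scene",(205,165,245,215))]:
    c=d[n];hsv=cv2.cvtColor(c["pixels"],cv2.COLOR_RGB2HSV)
    m=np.zeros((384,512),np.uint8);m[y0:y1,x0:x1]=(hsv[y0:y1,x0:x1,1]<112)*255
    k,l,st,ce=cv2.connectedComponentsWithStats(m);i=1+np.argmax(st[1:,4]);ys,xs=np.where(l==i)
    P=bydepth(c,np.c_[xs,ys]);print(n,st[i],"z",np.percentile(P[:,2],[5,25,50,75,95]).round(4))
    Q=P[(P[:,2]>.019)]; 
    C=Q[:,:2].mean(0); w,V=np.linalg.eigh(np.cov(Q[:,:2].T)); ax=V[:,1]
    t=(Q[:,:2]-C)@ax; wd=(Q[:,:2]-C)@V[:,0]
    print("C",C,"ax",ax,np.ptp(t),np.ptp(wd),"width ends",np.ptp(wd[t<t.min()+.015]),np.ptp(wd[t>t.max()-.015]),"mid",C+ax*(t.min()+t.max())/2, len(Q))
# chute
c=T;ys,xs=np.mgrid[100:210,105:232];hsv=cv2.cvtColor(c["pixels"],cv2.COLOR_RGB2HSV)[100:210,105:232]
m=(hsv[...,1]<60)&(hsv[...,2]<140);P=bydepth(c,np.c_[xs[m],ys[m]])
for it in range(5):
    A=np.c_[P[:,:2],np.ones(len(P))];co=np.linalg.lstsq(A,P[:,2],rcond=None)[0];r_=P[:,2]-A@co;P=P[abs(r_)<max(.003,2*r_.std())] if it<4 else P
g=-co[:2];print("plane",co,"slope",np.degrees(np.arctan(np.linalg.norm(g))),"yaw downhill",np.arctan2(g[1],g[0]),len(P),r_.std())
E
```

```text
top@24 (103, 249) [ 0.5392 -0.1341  0.024 ] [ 0.539 -0.133  0.023]
top@24 (121, 262) [ 0.5304 -0.1453  0.024 ] [ 0.534 -0.149  0.   ]
top@24 (70, 321) [ 0.4933 -0.1112  0.024 ] [ 0.494 -0.112  0.015]
top@24 (53, 306) [ 0.5033 -0.1007  0.024 ] [ 0.504 -0.101  0.022]
top@24 (170, 358) [ 0.4677 -0.1738  0.024 ] [ 0.468 -0.174  0.023]
sc@24 (401, 311) [ 0.5338 -0.1419  0.024 ] [ 0.531 -0.143  0.021]
sc@24 (477, 290) [ 0.4975 -0.1095  0.024 ] [ 0.485 -0.118 -0.001]
sc@24 (484, 303) [ 0.5034 -0.1009  0.024 ] [ 0.489 -0.11  -0.002]
sc@24 (408, 327) [ 0.5411 -0.132   0.024 ] [ 0.54  -0.132  0.024]
sc@24 (409, 345) [ 0.5514 -0.1247  0.024 ] [ 0.542 -0.132  0.003]
sc@24 (484, 324) [ 0.5161 -0.0931  0.024 ] [ 0.505 -0.1   -0.   ]
sc@24 (417, 214) [ 0.4683 -0.1725  0.024 ] [ 0.453 -0.184 -0.004]
top [278 177  31  29 392] z [0.013  0.0231 0.0243 0.0253 0.027 ]
C [ 0.49852698 -0.14091238] ax [0.67601798 0.73688513] 0.07812203727499599 0.18413798614145765 width ends 0.025925657212037753 0.04997241249551705 mid [ 0.49450687 -0.14529445] 365
scene [215 174  21  33 408] z [0.0054 0.0208 0.0226 0.0239 0.0252]
C [ 0.50617692 -0.13697677] ax [-0.76080158 -0.64898456] 0.5606757154690895 0.049550549039071995 width ends 0.0 0.023309075994127716 mid [0.680864   0.01203609] 332
plane [ 0.13031273  0.56333184 -0.07002895] slope 30.036832464213248 yaw downhill -1.798122772227749 4734 0.0015363734228323344
```

```bash
python3 - <<'E'
from h import *
d=pickle.load(open("d0.pkl","rb"));T=d["top"];S=d["scene"]
def top(u,v): return (100+u/4-.375,100+v/4-.375)
def sc(u,v): return (245+u/4-.375,210+v/4-.375)
yaw=-1.798;X=np.array([np.cos(yaw),np.sin(yaw)]);Y=np.array([-X[1],X[0]])
co=np.array([0.13031273,0.56333184,-0.07002895])
# X offset: where floor z=.096 ; origin O= a*X + b*Y
a0=(0.096-co[2]-0)/(co[:2]@X)
pts={"s1":((374,190),(200,170)),"s2":((496,230),(95,118)),"s3":((350,297),(279,85)),"s4":((475,332),(172,40)),
"floorcorner+":((97,45),(430,455)),"floorcorner-":((33,316),(632,196)),
"wall+ kneeOut top":((250,78),(270,318))}
for n,(p,q) in pts.items():
    P,e=tri(T,top(*p),S,sc(*q)); print(n,P.round(4),"err",round(e,4),"X,Y comps",(P[:2]@X).round(4),(P[:2]@Y).round(4),"x chute",(P[:2]@X-a0).round(4),"floorz",(co[:2]@P[:2]+co[2]).round(4))
print("a0",a0)
P,_=0,0
e,dd=ray(T,top(100,52)); t=((co[:2]@e[:2]+co[2])-e[2])/(dd[:,2]-dd[:,:2]@co[:2]);p=e+dd*t[:,None];print("inner foot wall", p, p[:,:2]@Y,p[:,:2]@X-a0)
E
```

```text
s1 [0.6014 0.1015 0.1137] err 0.001 X,Y comps -0.2344 0.5631 x chute 0.0528 floorz 0.0655
s2 [0.5852 0.0338 0.0706] err 0.0015 X,Y comps -0.1647 0.5625 x chute 0.1224 floorz 0.0253
s3 [0.5385 0.1159 0.113 ] err 0.0002 X,Y comps -0.2343 0.4986 x chute 0.0529 floorz 0.0655
s4 [0.5222 0.048  0.0705] err 0.0016 X,Y comps -0.1643 0.498 x chute 0.1228 floorz 0.025
floorcorner+ [0.6824 0.2518 0.1472] err 0.0021 X,Y comps -0.399 0.6081 x chute -0.1119 floorz 0.1607
floorcorner- [0.5262 0.2869 0.1494] err 0.0016 X,Y comps -0.3981 0.448 x chute -0.1109 floorz 0.1602
wall+ kneeOut top [0.6616 0.1659 0.1432] err 0.0013 X,Y comps -0.3107 0.6072 x chute -0.0235 floorz 0.1096
a0 -0.28714412656429095
inner foot wall [[0.67423124 0.24748292 0.15724697]] [0.60115705] [-0.10585175]
```

Call:
servo_tool([
  [15, -32, -4, 0, 0, -0.097],
  [15, -32, -4, 0, 0, -0.097],
  [15, -32, -4, 0, 0, -0.097],
  [15, -32, -4, 0, 0, -0.097],
  [15, -32, -4, 0, 0, -0.097],
  [15, -32, -4, 0, 0, -0.097],
  [15, -32, -4, 0, 0, -0.097],
  [15, -32, -4, 0, 0, -0.097],
  [15, -32, -4, 0, 0, -0.097],
  [15, -32, -4, 0, 0, -0.097],
], claw=1)

```text
time_s: 0.98
position: [0.3433, 0.1665, 0.1911]
tool_rot: [-0.0, 0.994, 0.11, 0.0]
force: [0.9, 0.9, 1.0]
finger_gap: 0.0854
```

Call:
servo_tool([
  [15, -32, -4, 0, 0, -0.097],
  [15, -32, -4, 0, 0, -0.097],
  [15, -32, -4, 0, 0, -0.097],
  [15, -32, -4, 0, 0, -0.097],
  [15, -32, -4, 0, 0, -0.097],
  [15, -32, -4, 0, 0, -0.097],
  [15, -32, -4, 0, 0, -0.097],
  [15, -32, -4, 0, 0, -0.097],
  [15, -30, -4, 0, 0, -0.097],
  [0, 0, 0, 0, 0, 0],
])

```text
time_s: 1.82
position: [0.4798, -0.1222, 0.1538]
tool_rot: [0.001, 0.946, -0.323, -0.0]
force: [-0.6, -0.1, 0.2]
finger_gap: 0.0851
```

```bash
python3 - <<'E'
from rig import status, vision, workorder, r
from h import *
c=vision.capture("wrist");pickle.dump(c,open("w1.pkl","wb"))
im=c["pixels"];cv2.imwrite("pics/w1.png",im[:,:,::-1])
hsv=cv2.cvtColor(im,cv2.COLOR_RGB2HSV)
m=((hsv[...,1]<115)&(hsv[...,1]>50)&(hsv[...,2]>120)).astype(np.uint8)
cv2.imwrite("pics/w1m.png",m*255)
for z in (0.02,.024):print(proj(c,[[.4943,-.146,z],[.5213,-.1174,z],[.4668,-.176,z]]).round(1).tolist())
print(status.sense()["time_s"],r.pinch_z)
E
```

```text
[[278.4, 194.4], [284.0, 152.0], [273.6, 234.9]]
[[278.8, 195.8], [284.5, 152.8], [273.9, 236.8]]
1.8667 -0.0187
```

View pics/w1.png

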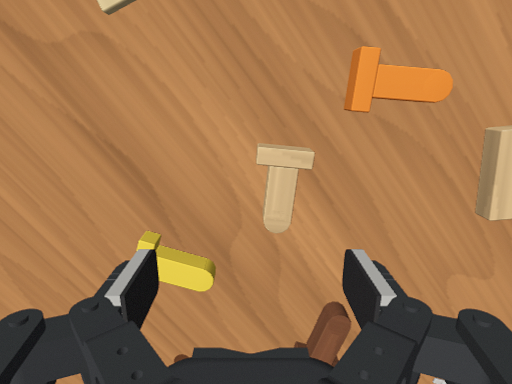

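View pics/w1m.png

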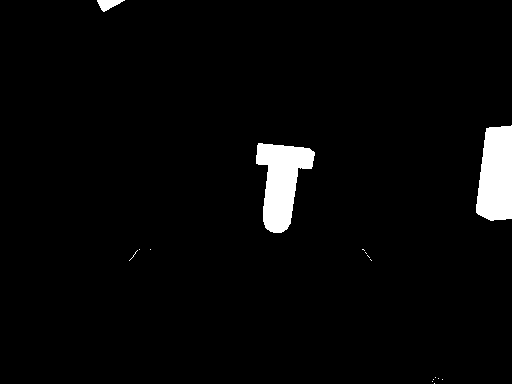

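Call:
servo_tool([
  [5, -8, -20, 0, 0, -0.03],
  [5, -8, -20, 0, 0, -0.03],
  [4, -8, -20, 0, 0, -0.027],
  [0, 0, -10, 0, 0, 0],
  [0, 0, 0, 0, 0, 0],
  [0, 0, 0, 0, 0, 0],
])

```text
time_s: 2.37
position: [0.4914, -0.1409, 0.0853]
tool_rot: [-0.0, 0.933, -0.359, -0.001]
force: [0.0, -0.4, 0.5]
finger_gap: 0.0856
```

```bash
python3 - <<'E'
from rig import status, vision, workorder, r
from h import *
s=status.sense();c=vision.capture("wrist");pickle.dump((c,s),open("w2.pkl","wb"))
im=c["pixels"];cv2.imwrite("pics/w2.png",im[:,:,::-1])
q=s["tool_rot"];rt=R.from_quat([q[1],q[2],q[3],q[0]]);print(s["position"],rt.as_matrix()[:,0],rt.as_matrix()[:,2],np.abs(s["joint_velocities"]).max())
print(proj(c,[[.4943,-.146,.024],[.5213,-.1174,.024],[.4668,-.176,.024]]).round(1).tolist())
w1=pickle.load(open("w1.pkl","rb"))
for n,c in(("w1",w1),("w2",c)):
    hsv=cv2.cvtColor(c["pixels"],cv2.COLOR_RGB2HSV)
    m=((hsv[...,1]<115)&(hsv[...,1]>50)&(hsv[...,2]>120)).astype(np.uint8)
    k,l,st,ce=cv2.connectedComponentsWithStats(m)
    for i in range(1,k):
        if st[i,4]>500:print(n,st[i],ce[i].round(1),bydepth(c,ce[i]).round(4))
E
```

```text
[ 0.49141484 -0.14088439  0.08532108] [ 0.74230946 -0.67005558 -0.00147567] [-1.35929142e-03  6.96447136e-04 -9.99998834e-01] 0.029919596768390722
[[258.3, 215.2], [260.1, 159.0], [257.4, 267.4]]
w1 [ 476  125   36   96 2901] [495.8 174.9] [[ 0.6597 -0.2504  0.02  ]]
w1 [ 256  143   59   90 3087] [281.1 181.3] [[ 0.504  -0.1362  0.0244]]
w2 [ 224  148   77  115 5179] [260.5 194.7] [[ 0.5055 -0.1355  0.0253]]
```

View pics/w2.png

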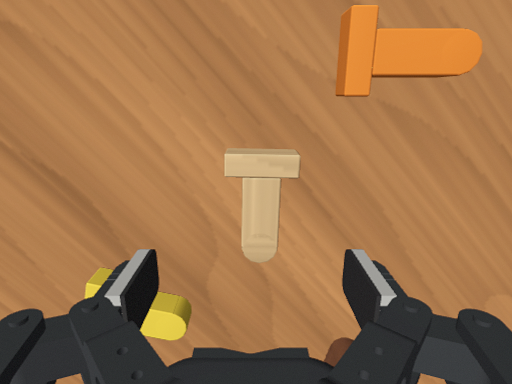

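Call:
servo_tool([
  [2, -2, -20, 0, 0, -0.01],
  [2, -1, -20, 0, 0, 0],
  [0, 0, -20, 0, 0, 0],
  [0, 0, -15, 0, 0, 0],
  [0, 0, -8, 0, 0, 0],
  [0, 0, 0, 0, 0, 0],
])

```text
time_s: 2.92
position: [0.4956, -0.1442, 0.0018]
tool_rot: [0.0, 0.931, -0.364, -0.001]
force: [-0.6, -0.3, -1.2]
finger_gap: 0.0854
```

Call:
servo_tool([
  [0, 0, 0, 0, 0, 0],
  [0, 0, 0, 0, 0, 0],
  [0, 0, 0, 0, 0, 0],
  [0, 0, 0, 0, 0, 0],
  [0, 0, 0, 0, 0, 0],
  [0, 0, 0, 0, 0, 0],
  [0, 0, 0, 0, 0, 0],
  [0, 0, 0, 0, 0, 0],
], claw=0, grip_force=40)

```text
time_s: 3.58
position: [0.4968, -0.1451, 0.0032]
tool_rot: [-0.0, 0.931, -0.364, 0.001]
force: [-0.3, -0.7, 5.9]
finger_gap: 0.0255
```

Call:
servo_tool([
  [0, 0, 15, 0, 0, 0],
  [0, 0, 25, 0, 0, 0],
  [0, 0, 35, 0, 0, 0],
  [0, 0, 35, 0, 0, 0],
  [0, 0, 35, 0, 0, 0],
  [0, 0, 35, 0, 0, 0],
  [0, 0, 30, 0, 0, 0],
  [0, 0, 20, 0, 0, 0],
  [0, 0, 0, 0, 0, 0],
])

```text
time_s: 4.33
position: [0.4978, -0.1453, 0.2371]
tool_rot: [-0.0, 0.931, -0.364, 0.004]
force: [0.4, 0.1, -0.9]
finger_gap: 0.0258
```

Call:
servo_tool([
  [5, 15, 0, 0, 0, 0.03],
  [7, 27, 0, 0, 0, 0.043],
  [8, 30, 0, 0, 0, 0.043],
  [8, 30, 0, 0, 0, 0.043],
  [8, 30, 0, 0, 0, 0.043],
  [8, 30, 0, 0, 0, 0.043],
  [8, 30, 0, 0, 0, 0.043],
  [8, 30, 0, 0, 0, 0.043],
  [8, 30, 0, 0, 0, 0.043],
  [8, 30, 0, 0, 0, 0.043],
])

```text
time_s: 5.17
position: [0.5719, 0.1386, 0.2309]
tool_rot: [0.0, 0.987, -0.163, -0.001]
force: [1.0, 0.2, -0.3]
finger_gap: 0.0249
```

Call:
servo_tool([
  [8, 28, 0, 0, 0, 0.043],
  [7, 25, 0, 0, 0, 0.04],
  [4, 15, 0, 0, 0, 0.02],
  [2, 10, 0, 0, 0, 0],
  [0, 0, 0, 0, 0, 0],
  [0, 0, 0, 0, 0, 0],
])

```text
time_s: 5.67
position: [0.5929, 0.2146, 0.2317]
tool_rot: [0.001, 0.994, -0.113, -0.0]
force: [0.4, -0.6, -0.7]
finger_gap: 0.0253
```

```bash
python3 - <<'E'
from rig import status, vision, workorder, r
from h import *
s=status.sense();q=s["tool_rot"];rt=R.from_quat([q[1],q[2],q[3],q[0]]).as_matrix();print(s["position"],np.arctan2(rt[1,0],rt[0,0]),rt[:,2],s["joints"],s["finger_gap"])
for n in ("wrist","scene","top"):
    c=vision.capture(n);pickle.dump(c,open(n+"3.pkl","wb"));im=c["pixels"][:,:,::-1]
    if n=="scene": im=cv2.resize(im[150:384,220:512],None,fx=2.5,fy=2.5)
    if n=="top": im=cv2.resize(im[80:240,80:280],None,fx=3.5,fy=3.5)
    cv2.imwrite(f"pics/{n}3.png",im)
E
```

```text
[0.5929063  0.21463247 0.23173044] -0.22657372499961562 [-1.01213371e-03 -9.02926610e-04 -9.99999080e-01] [ 3.47561847e-01  3.33255859e-01  2.23430924e-01  1.46223055e+00
 -5.04197723e-04  2.14493178e+00] 0.025342904749133397
```

View pics/wrist3.png

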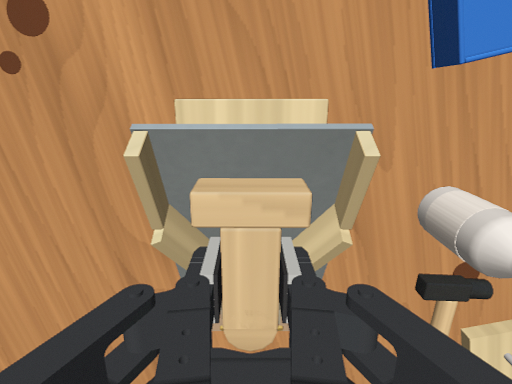

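View pics/scene3.png

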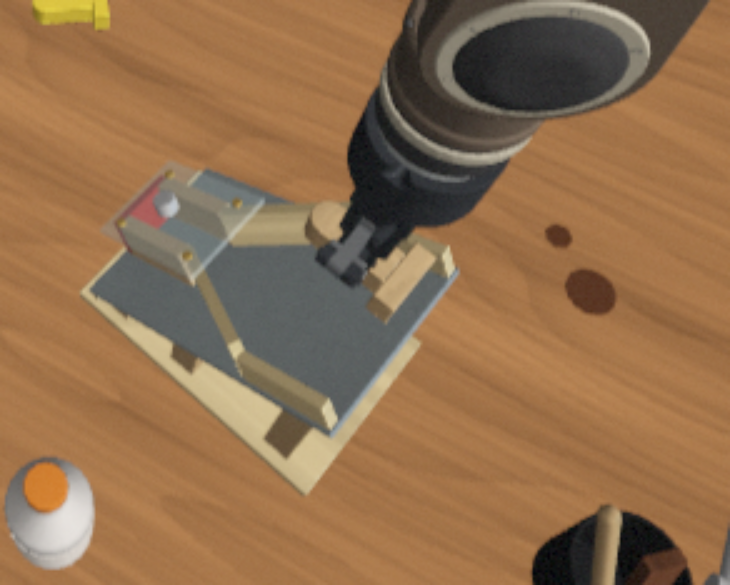

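View pics/top3.png

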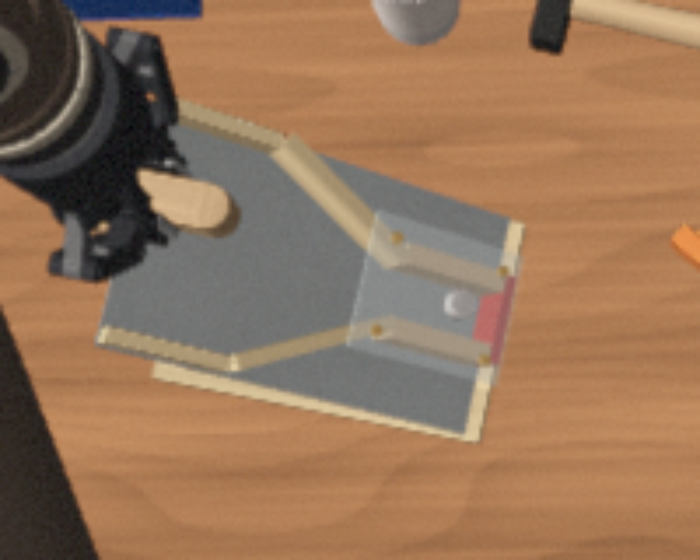

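```bash
python3 - <<'E'
from h import *
c=pickle.load(open("wrist3.pkl","rb"))
yaw=-1.798;X=np.array([np.cos(yaw),np.sin(yaw)]);Y=np.array([-X[1],X[0]]);O=-0.287*X+.5305*Y;print("O",O)
def lc(P):return [((p[:2]-O)@X*1000).round(1) for p in P],[((p[:2]-O)@Y*1000).round(1) for p in P],(P[:,2]*1000).round(1)
for nm,uv,z in [("head upper edge",[(191,193),(311,192)],.2527),("head lower edge",[(198,179),(305,178)],.2287),("head inner top",[(191,226),(311,226)],.2527)]:
    print(nm,lc(onz(c,uv,z)))
print("depth",lc(bydepth(c,[(250,197),(250,210),(250,222),(250,240),(250,280),(250,320)])))
T=pickle.load(open("top3.pkl","rb"));tip=(80+(238-1)/3.5,80+219/3.5);print("tip",lc(onz(T,[tip],.24)))
E
```

```text
O [0.58151408 0.16012691]
head upper edge ([np.float64(-95.3), np.float64(-95.8)], [np.float64(-23.9), np.float64(24.4)], array([252.7, 252.7]))
head lower edge ([np.float64(-94.8), np.float64(-95.3)], [np.float64(-24.9), np.float64(25.9)], array([228.7, 228.7]))
head inner top ([np.float64(-80.9), np.float64(-81.0)], [np.float64(-24.7), np.float64(25.2)], array([252.7, 252.7]))
depth ([np.float64(-93.0), np.float64(-87.9), np.float64(-82.5), np.float64(-74.8), np.float64(-55.9), np.float64(-34.3)], [np.float64(-0.2), np.float64(-0.2), np.float64(-0.2), np.float64(-0.1), np.float64(-0.1), np.float64(-0.1)], array([250.7, 252.4, 252.1, 253.2, 253.8, 252.9]))
tip ([np.float64(-10.8)], [np.float64(-3.4)], array([240.]))
```

Call:
servo_tool([
  [0, 0, -15, 0, 0, 0],
  [0, 0, -20, 0, 0, 0],
  [0, 0, -20, 0, 0, 0],
  [0, 0, -12, 0, 0, 0],
  [0, 0, -7, 0, 0, 0],
  [0, 0, 0, 0, 0, 0],
  [0, 0, 0, 0, 0, 0],
  [0, 0, 0, 0, 0, 0],
])

```text
time_s: 6.48
position: [0.5937, 0.215, 0.1597]
tool_rot: [-0.0, 0.994, -0.113, 0.001]
force: [-1.0, -0.9, -0.8]
finger_gap: 0.0251
```

Not yet touching; 3 mm lower, then release.

Call:
servo_tool([
  [0, 0, -3, 0, 0, 0],
  [0, 0, 0, 0, 0, 0],
  [0, 0, 0, 0, 0, 0],
])

```text
time_s: 6.73
position: [0.5933, 0.2152, 0.1556]
tool_rot: [-0.0, 0.994, -0.113, 0.0]
force: [0.3, -0.9, -1.2]
finger_gap: 0.0253
```

Call:
servo_tool([
  [0, 0, 0, 0, 0, 0],
  [0, 0, 0, 0, 0, 0],
  [0, 0, 0, 0, 0, 0],
  [0, 0, 0, 0, 0, 0],
  [0, 0, 0, 0, 0, 0],
  [0, 0, 0, 0, 0, 0],
  [0, 0, 0, 0, 0, 0],
  [0, 0, 0, 0, 0, 0],
  [0, 0, 0, 0, 0, 0],
  [0, 0, 0, 0, 0, 0],
], claw=1)

```text
time_s: 7.57
position: [0.5932, 0.2152, 0.1553]
tool_rot: [-0.0, 0.994, -0.113, -0.0]
force: [-0.1, 0.1, 1.1]
finger_gap: 0.0854
```

Call:
servo_tool([
  [0, 0, 15, 0, 0, 0],
  [0, 0, 25, 0, 0, 0],
  [0, 0, 30, 0, 0, 0],
  [0, 0, 20, 0, 0, 0],
  [0, 0, 0, 0, 0, 0],
])

```text
time_s: 7.98
position: [0.5946, 0.2157, 0.2505]
tool_rot: [-0.002, 0.994, -0.113, 0.003]
force: [-1.9, -0.9, -0.4]
finger_gap: 0.0859
```

```bash
python3 - <<'E'
from rig import status, vision, workorder, r
from h import *
for n in ("wrist","scene","top"):
    c=vision.capture(n);pickle.dump(c,open(n+"4.pkl","wb"));im=c["pixels"][:,:,::-1]
    if n=="scene": im=cv2.resize(im[150:384,220:512],None,fx=2.5,fy=2.5)
    if n=="top": im=cv2.resize(im[80:240,80:280],None,fx=3.5,fy=3.5)
    cv2.imwrite(f"pics/{n}4.png",im)
E
```

```text
(no output)
```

View pics/scene4.png

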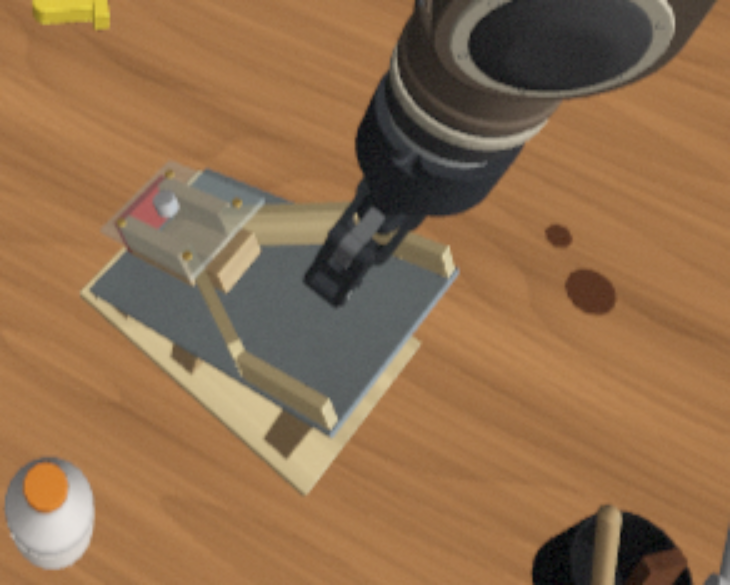

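View pics/top4.png

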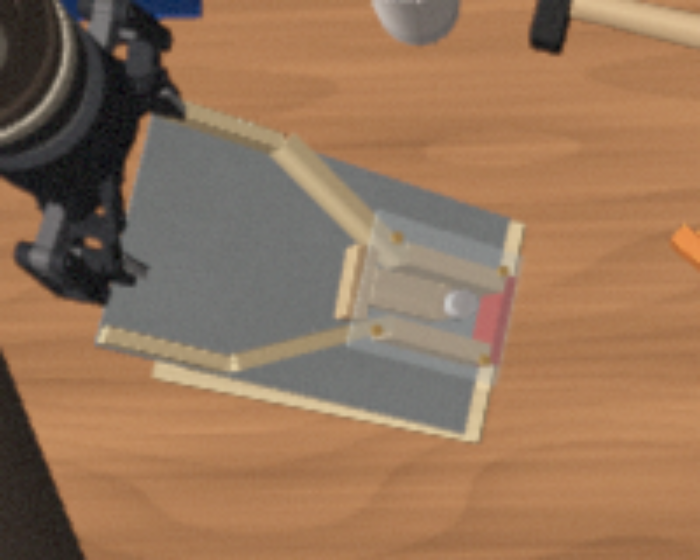

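```bash
python3 - <<'E'
from rig import status, vision, workorder, r
from h import *
yaw=-1.798;X=np.array([np.cos(yaw),np.sin(yaw)]);Y=np.array([-X[1],X[0]]);O=-0.287*X+.5305*Y
T=vision.capture("top");T4=pickle.load(open("top4.pkl","rb"));S=vision.capture("scene")
print("change",np.abs(T["pixels"][130:210,170:240].astype(int)-T4["pixels"][130:210,170:240]).max())
for c,o in ((T,"top"),(S,"sc")):
    # predicted head top outer corners when seated: dog local (-40,±25,24)
    s,cc=.5,np.sqrt(3)/2
    for lx in(-40,40):
      P=[]
      for y in (25,-25):
        x=51+lx*cc+24*s; z=67-lx*s+24*cc
        P.append([*(O+X*x/1000+Y*y/1000),z/1000])
      uv=proj(c,P); print(o,lx,uv.round(1).tolist(), ((uv-[80,80])*3.5 if o=="top" else (uv-[220,150])*2.5).round(0).tolist())
cv2.imwrite("pics/top5.png",cv2.resize(T["pixels"][130:200,160:240,::-1],None,fx=8,fy=8,interpolation=cv2.INTER_CUBIC))
h=cv2.cvtColor(T["pixels"],cv2.COLOR_RGB2HSV)
w=onz(pickle.load(open("d0.pkl","rb"))["top"],(364,217),.024);print(w, T["pixels"][217,364],status.sense()["time_s"])
d0=pickle.load(open("d0.pkl","rb"))["top"];print("walnut change",np.abs(T["pixels"][195:240,340:390].astype(int)-d0["pixels"][195:240,340:390]).mean())
E
```

```text
change 10
top -40 [[182.6, 149.0], [178.0, 169.4]] [[359.0, 241.0], [343.0, 313.0]]
top 40 [[213.1, 158.3], [208.8, 178.0]] [[466.0, 274.0], [451.0, 343.0]]
sc -40 [[305.9, 258.4], [321.3, 241.6]] [[215.0, 271.0], [253.0, 229.0]]
sc 40 [[278.7, 244.6], [293.6, 229.3]] [[147.0, 237.0], [184.0, 198.0]]
[[ 0.43085429 -0.31615291  0.024     ]] [132  85  67] 8.2333
walnut change 7.368592592592592
```

View pics/top5.png

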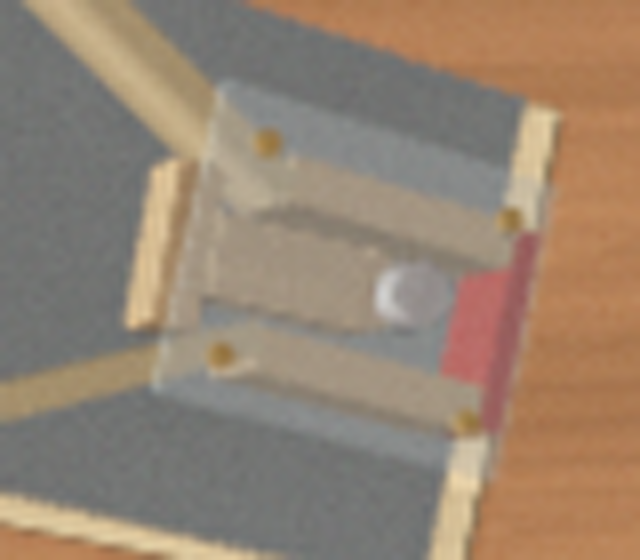

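View pics/wrist4.png

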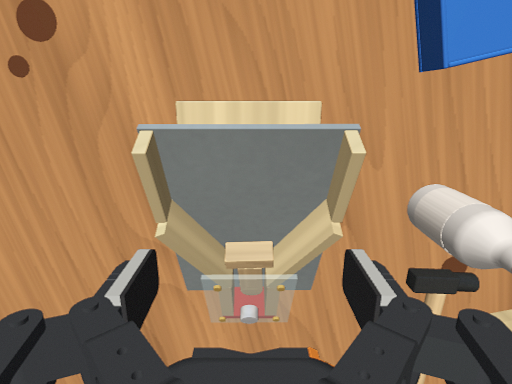

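```bash
python3 - <<'E'
from rig import status, vision, workorder, r
from h import *
yaw=-1.798;X=np.array([np.cos(yaw),np.sin(yaw)]);Y=np.array([-X[1],X[0]]);O=-0.287*X+.5305*Y
W=vision.capture("wrist");T=vision.capture("top");S=vision.capture("scene");s,cc=.5,np.sqrt(3)/2
for nm,c,o,f in(("T",T,(160,130),8),("S",S,(270,215),8),("W",W,(200,225),7)):
    im=cv2.resize(c["pixels"][o[1]:o[1]+70,o[0]:o[0]+90,::-1],None,fx=f,fy=f,interpolation=cv2.INTER_CUBIC)
    for lx,y,lz,col in [(-40,25,24,(0,0,255)),(-40,-25,24,(0,0,255)),(-40,25,0,(255,0,0)),(-40,-25,0,(255,0,0)),(40,0,24,(0,255,0))]:
        P=[*(O+X*(51+lx*cc+lz*s)/1000+Y*y/1000),(67-lx*s+lz*cc)/1000]
        uv=(proj(c,P)[0]-o+.5)*f; cv2.circle(im,tuple(int(v) for v in uv),4,col,-1)
    cv2.imwrite(f"pics/ov{nm}.png",im)
E
```

```text
(no output)
```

View pics/ovT.png

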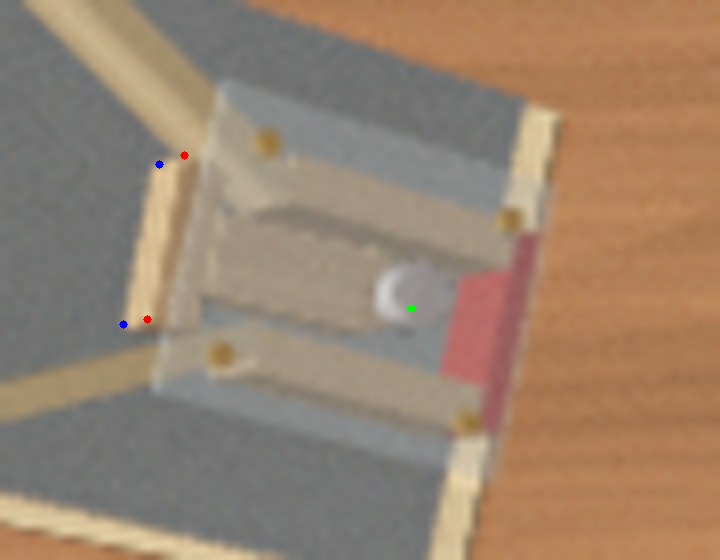

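View pics/ovS.png

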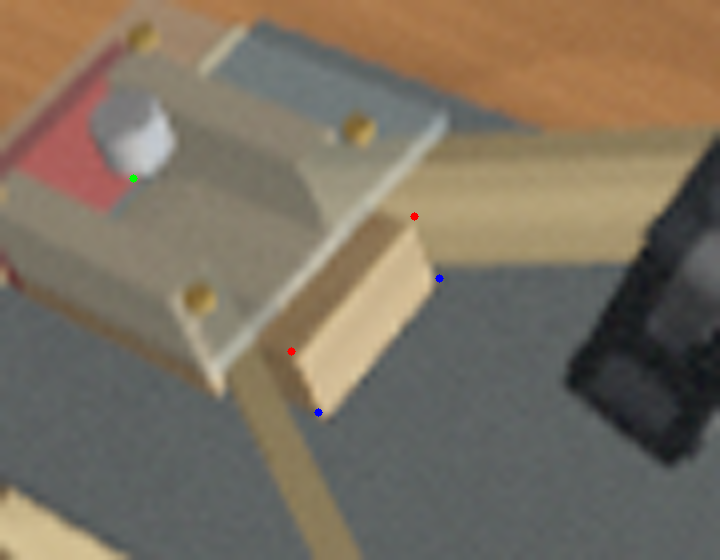

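View pics/ovW.png

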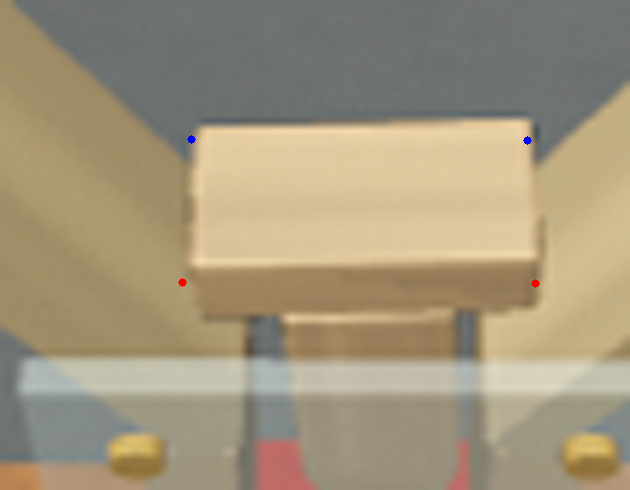

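```bash
python3 - <<'E'
from rig import status, vision, workorder, r
from h import *
d0=pickle.load(open("d0.pkl","rb"))
for n,(x0,y0,x1,y1) in (("top",(340,195,390,240)),("scene",(165,125,200,165))):
  for c in (d0[n],vision.capture(n)):
    g=c["pixels"][y0:y1,x0:x1].sum(2)<260; ys,xs=np.where(g); print(n,g.sum(),xs.mean()+x0,ys.mean()+y0)
print(status.sense()["force"],workorder.job_done())
E
```

```text
top 419 363.4701670644391 217.51551312649164
top 293 363.05119453924914 217.63481228668942
scene 368 181.57065217391303 143.64945652173913
scene 354 181.57344632768363 143.6581920903955
the job is handed in; nothing more can be done
[-0.16238543 -0.41393888  0.48087263] None
```

The pale oak dog is seated in the chute with its shank in the narrow slot and its head against the funnel. The job is handed in, at about 8.5 s on the robot's clock. I gripped the dog across the shank, held it level with the shank pointing downhill, and let it go about 2 mm above contact in the open bay. It slid under the cover by itself, and I then raised the open gripper clear of the chute.

**Last checks:**
- **Seat:** In the top and scene views, the head's corners are within about 1 px (2–3 mm) of where they should be with the dog at the seat point. The dog did not move between two looks. The wrist view differed by about 2 px, the same roughly 3 mm offset that camera showed before the grasp.
- **Shank:** I could see the shank in the slot through the clear cover, but the knob hides its very tip. "Fully home" therefore rests on the head's position.
- **Walnut dog:** It did not move: its position in the scene view agrees within 0.02 px. In the top view its dark patch came out smaller (293 px against 419) and its centre shifted 0.4 px. I put that down to lighting.
- **Forces:** Readings after each move never exceeded about 6 N, a brief push on the fingers as they closed. The gripper was touching nothing at hand-in.

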